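Open the latched bench gate and pass a carton through

TASK

Open the red gate in the low bench fence: press the yellow thumb piece so that the latch bar lifts out of its catch, and swing the gate wide open, away from the waiting carton's side. Then slide the small carton along the bench, upright, through the gateway until it stands wholly past the fence in the yellow-lined bay; leave the gate open, and leave the tape roll, label roll, mug and stapler where they are.

Things in the scene. Friction and masses are not known exactly. Their poses are not given: they have to be found in the camera images.
- fence: Low red/grey steel fence fixed to the bench. Origin: on the bench, at the gateway. x runs along the fence from the latch post (24 mm square, centre x=-125 mm, 102 mm high) to the hinge post (20 mm square, centre x=+130 mm, 129 mm high); gateway 233 mm wide. y points through the gateway to the far side; the carton waits on the -y side. Fixed wings 92 mm high run on from x=-137 to -209 and +140 to +239 mm.
- bay (a point): On the bench, centre of the bay beyond the gateway (fence x=-15, y=135 mm): a rectangle of yellow lines, clear inside 166 mm along the fence and 226 mm across it (fence y=22 to 248 mm). It starts empty; nothing stands in the gate's path.
- gate (a joint): Gate angle: 0 shut (as it starts), grows as the free edge swings to the fence's +y side, stop at 1.65 rad. Red-framed grey leaf 12 mm thick, 13 to 110 mm above the bench, reaching 229 mm from the hinge line. It stays where it is left (stiff hinge, 0.12 N m). It cannot open while the bar lies in its catch.
- gate_hinge (a point): Point on the gate's hinge line at the top of the leaf, 110 mm above the bench (fence x = +120 mm, y = 0). It turns with the gate.
- gate_free_edge (a point): Top of the gate's free edge, 110 mm above the bench, in the leaf's mid-plane.
- latch (a joint): Latch bar angle about its level pivot on the gate: 0 in the catch (as it starts), grows as the bar end rises and the thumb piece sinks, stop at 0.42 rad; clear of the catch above 0.2 rad. It falls back by its weight (about 1.5 N on the thumb piece lifts it). Pivot: on the gate's -y face, 170 mm from the hinge line, 18 mm from the leaf's mid-plane, 96 mm above the bench.
- thumb_piece (a point): Centre of the top face of the yellow thumb piece: a plate 40 mm along the gate, 46 mm across, 6 mm thick, jutting 14 to 60 mm from the leaf's mid-plane on the gate's -y face, 102 mm above the bench at rest, 52 mm from the pivot towards the hinge. Pushed 12 mm down it lifts the bar 0.25 to 0.35 rad; a finger standing on it can push the leaf.
- bar_end (a point): Tip of the steel latch bar (8 mm thick, 12 mm high) in the dark steel catch on the latch post, 96 mm above the bench at rest; the catch walls stand up to 102 mm.
- carton: The small closed brown carton with a red band, 90 x 90 x 85 mm high, about 0.35 kg, standing on the bench on the fence's -y side. Origin: centre of its underside, z up, sides along its x and y.
- tape_roll: Bystander: orange ring of tape lying flat, 100 mm across, 48 mm high. Origin: centre of its underside.
- label_roll: Bystander: white and red label roll standing on end, 80 mm across, 70 mm high. Origin: centre of its underside.
- mug: Bystander: blue mug, 80 mm across, 95 mm high. Origin: centre of its underside.
- stapler: Bystander: red and black stapler, 150 x 36 mm, 42 mm high. Origin: centre of its underside.
Not all that is in view belongs to the job. Leave any purple look-alike of the carton alone.

How it is judged:
By the outcome, as a careful person would: the job done as asked, in the order asked, and still so for the second after the job is handed in, with the robot touching nothing.
It also fails if it takes over 61 s, if anything falls off the work surface, if the arm or the gripper's body presses on something with over 40 N, if the wrist force passes 120 N, or if a joint passes its speed limit or range.

ROBOT

A 6-joint arm with a two-finger parallel gripper is mounted at the origin on the work surface. World frame = base frame: x ahead of the robot, y to its left, z up, the work surface at z = 0. Lengths are in m, angles in rad, forces in N, time in s.
With the tool pointing down it reaches from about 0.425 to 0.95 m from the base axis. Payload 3.5 kg.
Tool frame: the origin (TCP) lies at the centre of the arm's flange, where the gripper is bolted on; the fingertips stand 173 mm ahead of it and the grasp point (between the pads) lies 155 mm ahead of it (ctrl.tcp_to_grasp is the distance from the TCP to the grasp point, in m); z points along the fingers, x is the direction in which the jaws open and shut, and the axes are right-handed (so a half turn about z gives the same grasp; the last joint's range is limited). The gripper opens to 85 mm and grips with 20 to 120 N. Pads are 22 mm wide; open, the fingers measure 114 mm over their backs; the gripper's body (76 mm by 85 mm) begins 54 mm behind the grasp point. The pads swing forward as they close: fully open they stand 13 mm farther back than shut.
Start: joints at [-1.299, 0.286, 1.577, -0, 1.279, -0.15], TCP at [0.276, -0.616, 0.405] pointing down, gripper open.
Joint ranges: [-2.77, 2.77], [-0.9, 2.22], [0.21, 2.48], [-1.53, 4.67], [0.24, 2.81], [-2.84, 2.84]. Speed limits (rad/s): [2.79, 2.79, 3.14, 3.14, 3.14, 3.14].

INTERFACE

Orientations are given as a unit quaternion [x, y, z, w].
In Python, from plant import readout, imaging, ctrl, spotter gives the robot as it stands.
- The arm moves only by the tool apply_moves, never from a script. Its argument "steps" is a list of rows, each an object of numbers: "tx", "ty", "tz": the shift along the tool's x, y, z in mm; "wx", "wy", "wz": the turn, a rotation vector about the tool's x, y, z in rad. In form: [{"tx": .., "ty": .., "tz": .., "wx": .., "wy": .., "wz": ..}, ...]. A call has 1 to 12 rows; each row is the pose to reach, as a shift and turn from the pose commanded when the call began, along the tool's axes at that moment; what a row does not reach only later rows make up. A row lasts 1/10 s, in which the tool goes at most 50 mm and 8.59 degrees, less where a joint would pass 70% of its speed; a pose out of reach is approached as far as the arm can. A call with a gripper value outside its range is refused whole. "hand" is the opening, from 0 (shut) to 1 (fully open), set as the call begins (left out, the last holds). The fingers move at their own pace and stop on an object; "force" is the grip in N (left out, the last holds). Time passes only in rows, so rows that repeat a pose let the fingers close. It gives the time, the measured TCP pose, the force and the opening at its end, in the units of the state.
- readout.get_state(): the state, without advancing time (a new reading comes with each control period).
- imaging.read_camera(name): name is "scene" or "top" or "wrist"; returns a dict with "img" (420x560x3 uint8, red, green, blue), "vfov" (degrees; the focal length in pixels is half the picture's height over the tangent of half this angle, whatever the lens; pixels are square), "cx", "cy" (the principal point, pixels), "R" (3x3) and "t" (3): a world point X has camera coordinates R X + t; the wrist camera has in their place "tool_from_camera" (4x4, takes a point from camera to tool coordinates, whose origin is the TCP and whose axes are the tool frame's). Camera axes: x right, y down, z forward; pixel columns grow to the right and rows downward; lengths in m; the calibration is good to about 2 mm. A picture is of the moment at which its call begins: read the wrist's pose just before it. There is no depth.
- ctrl.sign_off(): hands the job in, once; it reports no verdict.
Trained networks look in the newest picture that a camera, given by its name, has taken for a name from the list of things; names that differ only in an ending like _2 or _b are one class to them, and where a whole thing is asked for, a point or a joint stands for the part that bears it (a point fixed in the world has none). Each returns a list of dicts, best first, with "confidence" (0 to 1); they miss things now and then, are a little off and sometimes report something else, mostly with a low value. They report only what shows in the picture. A call takes as long as a camera call. They do not tell look-alikes from the thing itself.
- spotter.trace(camera, label): "region" (420x560 bool, what is visible of it) and "uv" ([column, row] in pixels, amid what is visible of it).
The state is a dict: "time": time; "qpos": joint angles; "dq": joint speeds; "joint_efforts": joint torques, N m; "eef_pos": TCP position; "tcp_rot": TCP orientation; "contact_force": force on the tool from outside, world axes, zero at the start; "wrist_torque": the same for the moment, N m; "opening": opening from 0.0 (shut) to 1.0 (fully open).
Only numpy, scipy, OpenCV 4.12 (cv2) and the standard library are available. Lean on these libraries where they do the work, as an engineer would, in place of code of your own. Each camera call takes 0.05 s, during which the arm holds its last target.

## Working session

There is one attempt and no reset: what is moved stays moved. The work goes in short steps, Python scripts to look and compute and a tool call to move; the robot and the scene stay as the last step left them, time stands still between calls to the robot, and variables do not carry over. Pictures are saved under pics/ and viewed, and the job is handed in when it is done.

Besides the shell and the picture viewer there is one more tool, called after "Emit:" by a JSON object that holds its "fn" and its "kwargs", one argument or row to a line. apply_moves: Moves the arm, as the interface text tells. Its arguments: {"type":"object","properties":{"steps":{"type":"array","items":{"type":"object","properties":{"tx":{"type":"number"},"ty":{"type":"number"},"tz":{"type":"number"},"wx":{"type":"number"},"wy":{"type":"number"},"wz":{"type":"number"}}}},"hand":{"type":"number"},"force":{"type":"number"}},"required":["steps"]}

```bash
mkdir -p pics
python3 - <<'E'
from plant import readout, imaging, ctrl, spotter
import cv2,numpy as np
s=readout.get_state();print(s)
for n in("scene","top","wrist"):
    d=imaging.read_camera(n);cv2.imwrite(f"pics/{n}0.png",d["img"][:,:,::-1]);print({k:v for k,v in d.items() if k!="img"})
E
```

```text
{'time': 0.0, 'qpos': array([-1.29899716e+00,  2.87199731e-01,  1.57817461e+00,  2.73707796e-05,
        1.27858632e+00, -1.50008240e-01]), 'dq': array([-6.02445098e-04,  6.31539664e-04, -2.40094416e-04,  1.97662072e-03,
        8.30616242e-04,  3.38477161e-05]), 'joint_efforts': array([ 3.08334775e-04, -4.05978656e+01, -2.92624980e+01, -2.10915218e-04,
        5.78635474e-03, -7.09446411e-06]), 'eef_pos': array([ 0.27630863, -0.61558568,  0.40332526]), 'tcp_rot': array([ 8.39464385e-01, -5.43413419e-01, -8.77934855e-04, -7.94524993e-04]), 'contact_force': array([ 0.69776774, -0.23948529, -0.56843821]), 'wrist_torque': array([ 0.04300271,  0.04594748, -0.00845704]), 'opening': 1.0001809349291353}
{'vfov': 42.38066112967994, 'cx': 280.80940014610457, 'cy': 209.17005186810698, 'R': array([[-0.2991645 ,  0.95416253, -0.00862918],
       [ 0.65336701,  0.19824666, -0.7306229 ],
       [-0.69542229, -0.22421446, -0.68272668]]), 't': array([ 0.1466116 , -0.28047029,  1.90457192])}
{'vfov': 45.944553041669394, 'cx': 280.83320405717296, 'cy': 213.82090019287887, 'R': array([[-0.10285528, -0.99468329, -0.0050931 ],
       [-0.97262724,  0.10164452, -0.20896088],
       [ 0.20836758, -0.01653904, -0.97791074]]), 't': array([0.05003853, 0.53472591, 1.4101814 ])}
{'vfov': 66.57089278099428, 'cx': 283.1992664925427, 'cy': 213.42079458252724, 'tool_from_camera': array([[ 9.99999892e-01,  4.62731280e-04, -3.72956682e-05,
        -2.98560280e-04],
       [-4.25672888e-04,  9.46033331e-01,  3.24069060e-01,
        -8.29328473e-02],
       [ 1.85239836e-04, -3.24069009e-01,  9.46033426e-01,
         2.99361493e-02],
       [ 0.00000000e+00,  0.00000000e+00,  0.00000000e+00,
         1.00000000e+00]])}
```

View pics/scene0.png

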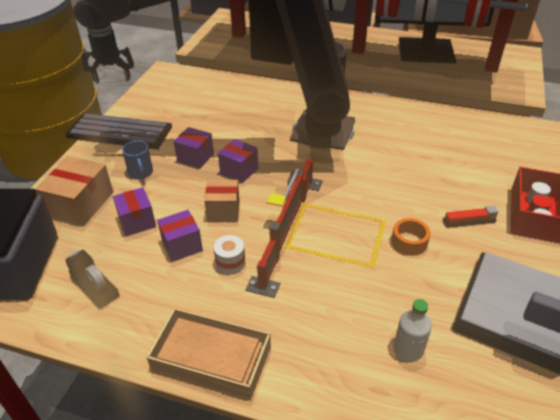

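View pics/top0.png

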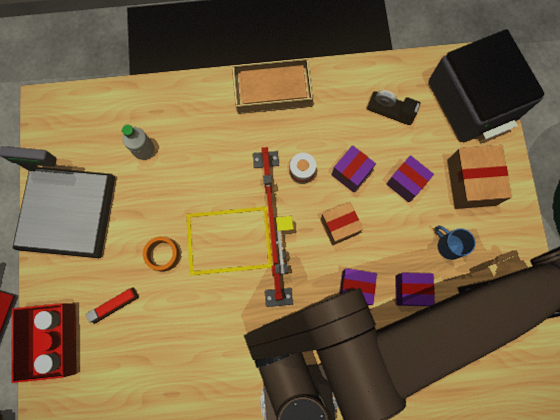

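Run:
```python
from plant import readout, imaging, ctrl, spotter
for n in("scene","top"):
  for l in("fence","gate","gate_hinge","gate_free_edge","latch","thumb_piece","bar_end","carton","tape_roll","label_roll","mug","stapler"):
    try:
      for r in spotter.trace(n,l)[:3]: print(n,l,round(r["confidence"],2),r["uv"],r["region"].sum())
    except Exception as e: print(n,l,e)
print(readout.get_state()["time"])
```

```text
scene fence 0.72 [288.1, 226.9] 3869
scene gate 0.82 [286.2, 202.7] 1092
scene gate 0.45 [281.8, 196.8] 386
scene gate_hinge 0.78 [289.6, 199.3] 1155
scene gate_free_edge 0.7 [284.0, 196.1] 303
scene gate_free_edge 0.59 [288.9, 202.9] 1133
scene latch 0.74 [288.0, 227.9] 3726
scene latch 0.51 [284.8, 191.8] 276
scene thumb_piece 0.83 [281.3, 198.0] 317
scene bar_end 0.72 [284.7, 196.8] 336
scene bar_end 0.7 [136.3, 162.6] 924
scene carton 0.98 [195.5, 147.0] 1299
scene carton 0.96 [234.5, 158.1] 1314
scene carton 0.86 [134.4, 211.6] 1419
scene tape_roll 0.68 [406.6, 239.2] 1063
scene tape_roll 0.42 [287.5, 201.7] 1035
scene label_roll 0.65 [224.8, 254.1] 1022
scene mug 0.8 [138.5, 159.8] 935
scene mug 0.52 [284.5, 195.6] 270
scene mug 0.32 [221.1, 200.8] 1399
scene stapler 0.73 [468.6, 217.9] 801
top fence 0.66 [267.4, 230.6] 2838
top fence 0.23 [276.8, 228.3] 713
top gate 0.66 [276.1, 226.5] 576
top gate 0.6 [340.0, 221.6] 1142
top gate_hinge 0.77 [277.7, 224.6] 585
top gate_free_edge 0.77 [276.6, 227.5] 858
top gate_free_edge 0.72 [281.8, 225.2] 299
top latch 0.56 [282.0, 224.7] 412
top thumb_piece 0.74 [280.9, 228.1] 424
top thumb_piece 0.35 [152.1, 252.3] 685
top bar_end 0.62 [280.8, 228.9] 261
top carton 0.96 [413.2, 290.6] 1314
top carton 0.83 [355.8, 164.7] 1137
top carton 0.72 [342.2, 221.6] 1147
top tape_roll 0.82 [149.9, 250.8] 598
top tape_roll 0.58 [342.0, 220.7] 1092
top label_roll 0.79 [300.4, 165.6] 676
top label_roll 0.19 [275.3, 227.7] 702
top mug 0.97 [458.4, 241.3] 1003
top mug 0.29 [281.0, 225.7] 361
top stapler 0.61 [110.0, 303.5] 648
top stapler 0.61 [149.3, 248.6] 622
1.35
```

Run:
```python
import cv2
a=cv2.imread("pics/top0.png")[135:315,180:400];cv2.imwrite("pics/topz.png",cv2.resize(a,None,fx=3.3,fy=3.3,interpolation=2))
a=cv2.imread("pics/scene0.png")[140:300,190:400];cv2.imwrite("pics/scz.png",cv2.resize(a,None,fx=3.5,fy=3.5,interpolation=2))
```

```text
(no output)
```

View pics/topz.png

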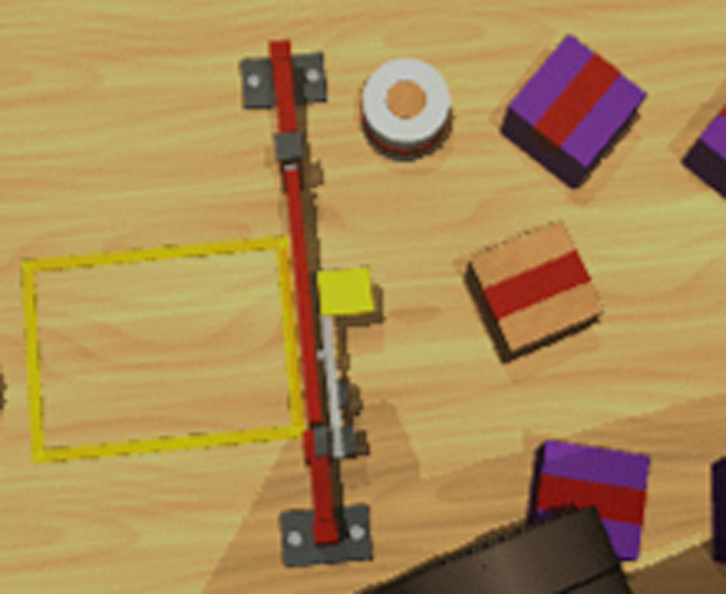

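View pics/scz.png

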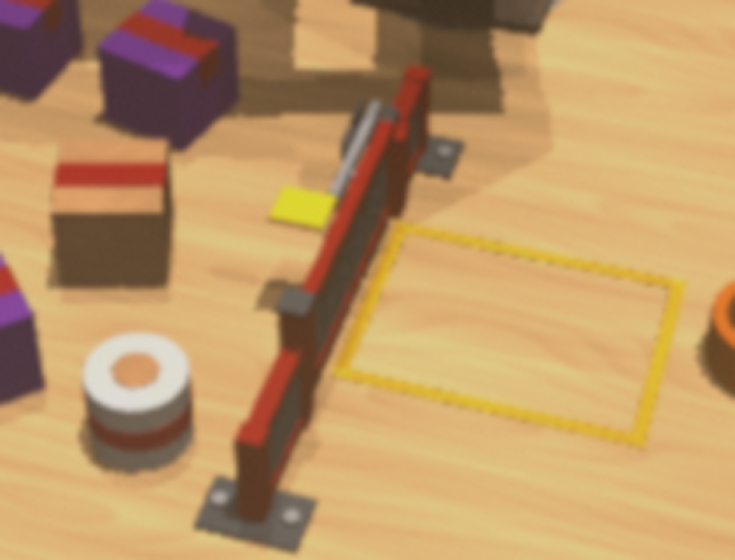

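```bash
cat > h.py <<'E'
import numpy as np
from scipy.optimize import least_squares
C={"scene":dict(vfov=42.38066112967994,c=(280.80940014610457,209.17005186810698),R=np.array([[-0.2991645,0.95416253,-0.00862918],[0.65336701,0.19824666,-0.7306229],[-0.69542229,-0.22421446,-0.68272668]]),t=np.array([0.1466116,-0.28047029,1.90457192])),
"top":dict(vfov=45.944553041669394,c=(280.83320405717296,213.82090019287887),R=np.array([[-0.10285528,-0.99468329,-0.0050931],[-0.97262724,0.10164452,-0.20896088],[0.20836758,-0.01653904,-0.97791074]]),t=np.array([0.05003853,0.53472591,1.4101814]))}
def proj(n,X):
    c=C[n];f=210/np.tan(np.radians(c["vfov"]/2));p=np.atleast_2d(X)@c["R"].T+c["t"];return p[:,:2]/p[:,2:]*f+c["c"]
def unproj(n,uv,z):
    c=C[n];f=210/np.tan(np.radians(c["vfov"]/2));d=c["R"].T@np.array([(uv[0]-c["c"][0])/f,(uv[1]-c["c"][1])/f,1]);o=-c["R"].T@c["t"];return o+d*(z-o[2])/d[2]
def tz(u,v):return (180+u/3.3-.35,135+v/3.3-.35)
def sz(u,v):return (190+u/3.5-.36,140+v/3.5-.36)
def W(p,X): # p=x,y,th
    X=np.atleast_2d(X);c,s=np.cos(p[2]),np.sin(p[2]);return np.c_[p[0]+c*X[:,0]-s*X[:,1],p[1]+s*X[:,0]+c*X[:,1],X[:,2]]
E
python3 - <<'E'
from h import *
for n,uv,z in [("top",tz(288,147),.129),("top",tz(346,290),.102),("top",tz(325,530),.092),("top",tz(280,48),.092),("scene",sz(296,300),.129),("scene",sz(302,206),.102),("top",tz(160,350),0)]:print(n,uv,unproj(n,uv,z).round(4))
L=[("top",tz(288,147),[.130,0,.129]),("top",tz(346,290),[.002,-.037,.102]),("scene",sz(296,300),[.130,0,.129]),("scene",sz(302,206),[.002,-.037,.102])]
d=.003;y0,y1=.022-d,.248+d;x0,x1=-.098-d,.068+d
for n,f,q in [("top",tz,[(34,456),(300,432),(285,242),(28,265)]),("scene",sz,[(402,228),(682,287),(642,440),(342,374)])]:
    if n=="top":XX=[(x0,y1),(x0,y0),(x1,y0),(x1,y1)]
    else:XX=[(x0,y0),(x0,y1),(x1,y1),(x1,y0)]
    for a,X in zip(q,XX):L.append((n,f(*a),[X[0],X[1],0]))
fun=lambda p:np.concatenate([proj(n,W(p,X))[0]-uv for n,uv,X in L])
best=min((least_squares(fun,[.5,-.2,t]) for t in(0,1.5,3,-1.5)),key=lambda r:r.cost)
print("fence",best.x,best.cost);print(best.fun.reshape(-1,2).round(1))
L2=[("top",tz(a,b)) for a,b in[(468,268),(560,222),(600,312),(510,358)]]
for l in L2:print(unproj(*l,.085).round(4))
m=np.mean([unproj(*l,.085) for l in L2],0);print("carton",m)
c=[unproj("scene",sz(a,b),.085) for a,b in[(52,212),(164,213),(167,142),(60,143)]];print(np.round(c,4),np.mean(c,0))
for n,uv in[("top",tz(406,100)),("scene",sz(136,370))]:print("label",unproj(n,uv,.07))
f=best.x;
for nm,X in[("hinge",[.12,0,.11]),("thumb",[.002,-.037,.102]),("pivot",[-.05,-.018,.096]),("bay",[-.015,.135,0]),("latchpost",[-.125,0,.1])]:print(nm,W(f,X)[0].round(4))
c,s=np.cos(f[2]),np.sin(f[2])
print("carton in fence",[c*(m[0]-f[0])+s*(m[1]-f[1]),-s*(m[0]-f[0])+c*(m[1]-f[1])])
E
```

```text
top (266.92272727272723, 179.19545454545457) [0.6263 0.0248 0.129 ]
top (284.49848484848485, 222.52878787878788) [ 0.501  -0.0125  0.102 ]
top (278.1348484848485, 295.2560606060606) [0.2992 0.0265 0.092 ]
top (264.49848484848485, 149.19545454545457) [0.7298 0.0232 0.092 ]
scene (274.21142857142854, 225.3542857142857) [0.6282 0.0269 0.129 ]
scene (275.92571428571426, 198.49714285714285) [ 0.5014 -0.0096  0.102 ]
top (228.1348484848485, 240.71060606060607) [0.4825 0.1617 0.    ]
fence [ 0.49827242  0.02706711 -0.01000882] 15.898798663233825
[[-0.4 -0.6]
 [-0.9  0.5]
 [-0.4 -0.1]
 [ 0.  -0.4]
 [ 1.5 -1. ]
 [-2.2 -1. ]
 [-2.6  1.1]
 [ 0.2  1.1]
 [ 0.6  0.6]
 [-2.1  0. ]
 [-2.2 -0.7]
 [ 0.5 -1. ]]
[ 0.5127 -0.1216  0.085 ]
[ 0.5455 -0.2073  0.085 ]
[ 0.4618 -0.2314  0.085 ]
[ 0.4297 -0.1482  0.085 ]
carton [ 0.48742919 -0.17713391  0.085     ]
[[ 0.548  -0.2042  0.085 ]
 [ 0.5232 -0.1182  0.085 ]
 [ 0.4402 -0.1471  0.085 ]
 [ 0.4672 -0.2318  0.085 ]] [ 0.49465581 -0.17534017  0.085     ]
label [ 0.67628539 -0.08578123  0.07      ]
label [ 0.67642256 -0.08314517  0.07      ]
hinge [0.6183 0.0259 0.11  ]
thumb [ 0.4999 -0.01    0.102 ]
pivot [0.4481 0.0096 0.096 ]
bay [0.4846 0.1622 0.    ]
latchpost [0.3733 0.0283 0.1   ]
carton in fence [np.float64(-0.008798905702676385), np.float64(-0.20429932079630442)]
```

```bash
cat >> h.py <<'E'
F=np.array([.4983,.0271,-.0100])
def fw(x,y):return W(F,[x,y,0])[0][:2]
def mv(x,y,z,phi_deg,s=None):
    from plant import readout
    from scipy.spatial.transform import Rotation as Ro
    s=s or readout.get_state();R=Ro.from_quat(s["tcp_rot"]);M=R.as_matrix()
    d=M.T@(np.array([x,y,z])-s["eef_pos"])*1000
    G=Ro.from_euler("z",phi_deg,degrees=True)*Ro.from_quat([1,0,0,0])
    print("t",s["time"],"pos",s["eef_pos"].round(4),"phi",np.degrees(np.arctan2(M[1,0],M[0,0])).round(2),"F",s["contact_force"].round(1),"open",round(s["opening"],2))
    print("t mm",d.round(1),"w",(R.inv()*G).as_rotvec().round(4))
E
python3 -c "
from h import *
p=fw(.002,-.024);print(p);mv(p[0],p[1],.315,-.6)"
```

```text
[0.5000599 0.0030812]
t 1.35 pos [ 0.2764 -0.6158  0.4047] phi -65.83 F [ 0.6 -0.5 -0.6] open 1.0
t mm [-473.1 -457.5   89.7] w [-0.      0.     -1.1385]
```

Emit:
{"fn": "apply_moves", "kwargs": {
  "steps": [
    {"tx": -473,"ty": -457.5,"tz": 20,"wz": -1.1385},
    {"tx": -473,"ty": -457.5,"tz": 20,"wz": -1.1385},
    {"tx": -473,"ty": -457.5,"tz": 20,"wz": -1.1385},
    {"tx": -473,"ty": -457.5,"tz": 20,"wz": -1.1385},
    {"tx": -473,"ty": -457.5,"tz": 20,"wz": -1.1385},
    {"tx": -473,"ty": -457.5,"tz": 20,"wz": -1.1385},
    {"tx": -473,"ty": -457.5,"tz": 20,"wz": -1.1385},
    {"tx": -473,"ty": -457.5,"tz": 20,"wz": -1.1385},
    {"tx": -473,"ty": -457.5,"tz": 20,"wz": -1.1385},
    {"tx": -473,"ty": -457.5,"tz": 20,"wz": -1.1385},
    {"tx": -473,"ty": -457.5,"tz": 20,"wz": -1.1385},
    {"tx": -473,"ty": -457.5,"tz": 20,"wz": -1.1385}
  ],
  "hand": 0
}}

```text
$.steps[0]: bad value
```

Emit:
{"fn": "apply_moves", "kwargs": {
  "steps": [
    {"tz": 0},
    {"tz": 0}
  ]
}}

```text
$.steps[0]: bad value
```

```bash
python3 -c "
from h import *
p=fw(.002,-.024);mv(p[0],p[1],.305,-.6)"
```

```text
t 1.35 pos [ 0.2764 -0.6158  0.4047] phi -65.83 F [ 0.6 -0.5 -0.6] open 1.0
t mm [-473.1 -457.5   99.7] w [-0.      0.     -1.1385]
```

Emit:
{"fn": "apply_moves", "kwargs": {
  "steps": [
    {"tx": -473,"ty": -457.5,"tz": 20,"wx": 0,"wy": 0,"wz": -1.1385},
    {"tx": -473,"ty": -457.5,"tz": 20,"wx": 0,"wy": 0,"wz": -1.1385},
    {"tx": -473,"ty": -457.5,"tz": 20,"wx": 0,"wy": 0,"wz": -1.1385},
    {"tx": -473,"ty": -457.5,"tz": 20,"wx": 0,"wy": 0,"wz": -1.1385},
    {"tx": -473,"ty": -457.5,"tz": 20,"wx": 0,"wy": 0,"wz": -1.1385},
    {"tx": -473,"ty": -457.5,"tz": 20,"wx": 0,"wy": 0,"wz": -1.1385},
    {"tx": -473,"ty": -457.5,"tz": 20,"wx": 0,"wy": 0,"wz": -1.1385},
    {"tx": -473,"ty": -457.5,"tz": 20,"wx": 0,"wy": 0,"wz": -1.1385},
    {"tx": -473,"ty": -457.5,"tz": 20,"wx": 0,"wy": 0,"wz": -1.1385},
    {"tx": -473,"ty": -457.5,"tz": 20,"wx": 0,"wy": 0,"wz": -1.1385},
    {"tx": -473,"ty": -457.5,"tz": 20,"wx": 0,"wy": 0,"wz": -1.1385},
    {"tx": -473,"ty": -457.5,"tz": 20,"wx": 0,"wy": 0,"wz": -1.1385}
  ],
  "hand": 0
}}

```text
time: 2.55
eef_pos: [0.4805, -0.0497, 0.387]
tcp_rot: [1.0, -0.005, 0.001, 0.0]
contact_force: [0.4, -0.4, 0.7]
opening: -0.005
```

Emit:
{"fn": "apply_moves", "kwargs": {
  "steps": [
    {"tx": 0,"ty": 0,"tz": 0,"wx": 0,"wy": 0,"wz": 0},
    {"tx": 0,"ty": 0,"tz": 0,"wx": 0,"wy": 0,"wz": 0}
  ]
}}

```text
time: 2.75
eef_pos: [0.4804, -0.0506, 0.3866]
tcp_rot: [1.0, -0.004, 0.0, 0.0]
contact_force: [0.8, -0.8, -0.5]
opening: 0.005
```

```bash
python3 -c "
from h import *
p=fw(.002,-.024);mv(p[0],p[1],.305,-.6)"
```

```text
t 2.75 pos [ 0.4804 -0.0506  0.3866] phi -0.41 F [ 0.8 -0.8 -0.5] open 0.01
t mm [ 19.2 -53.8  81.6] w [ 0.0005 -0.      0.0033]
```

Emit:
{"fn": "apply_moves", "kwargs": {
  "steps": [
    {"tx": 19,"ty": -54,"tz": 40,"wx": 0,"wy": 0,"wz": 0},
    {"tx": 19,"ty": -54,"tz": 82,"wx": 0,"wy": 0,"wz": 0},
    {"tx": 19,"ty": -54,"tz": 82,"wx": 0,"wy": 0,"wz": 0},
    {"tx": 19,"ty": -54,"tz": 82,"wx": 0,"wy": 0,"wz": 0}
  ]
}}

```text
time: 3.15
eef_pos: [0.4994, 0.0009, 0.3032]
tcp_rot: [1.0, -0.006, -0.002, -0.0]
contact_force: [0.4, 0.5, -0.6]
opening: -0.001
```

Run:
```python
from h import *
from plant import readout, imaging
import cv2
p=fw(.002,-.024);mv(p[0],p[1],.285,-.6)
d=imaging.read_camera("wrist");cv2.imwrite("pics/w1.png",d["img"][:,:,::-1])
a=imaging.read_camera("scene")["img"][140:260,210:370,::-1];cv2.imwrite("pics/s1.png",cv2.resize(a,None,fx=4,fy=4,interpolation=2))
T=d["tool_from_camera"];f=210/np.tan(np.radians(d["vfov"]/2))
for X in[(0,0,.173),(0,0,.186),(0,0,.16)]:
    c=T[:3,:3].T@(np.array(X)-T[:3,3]);print(X,c[:2]/c[2]*f+[d["cx"],d["cy"]])
    print(proj("scene",readout.get_state()["eef_pos"]-[0,0,X[2]]))
```

```text
t 3.15 pos [0.4994 0.0009 0.3032] phi -0.67 F [ 0.4  0.5 -0.6] open -0.0
t mm [ 0.7 -2.2 18.2] w [-0.0002  0.0039 -0.0012]
(0, 0, 0.173) [284.5568363  277.87200463]
[[279.40154706 190.37533211]]
(0, 0, 0.186) [284.45827714 265.62389713]
[[279.45124457 193.97863916]]
(0, 0, 0.16) [284.67154313 292.12680769]
[[279.35124382 186.72810685]]
```

View pics/w1.png

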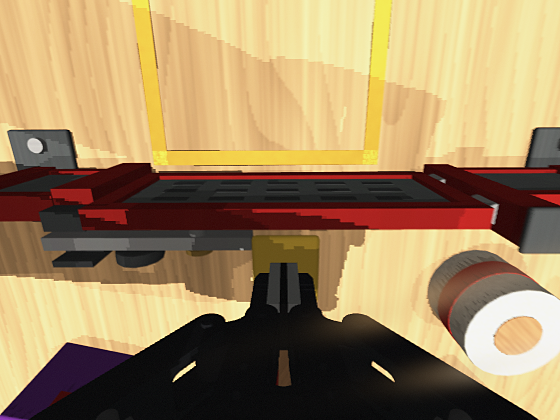

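View pics/s1.png

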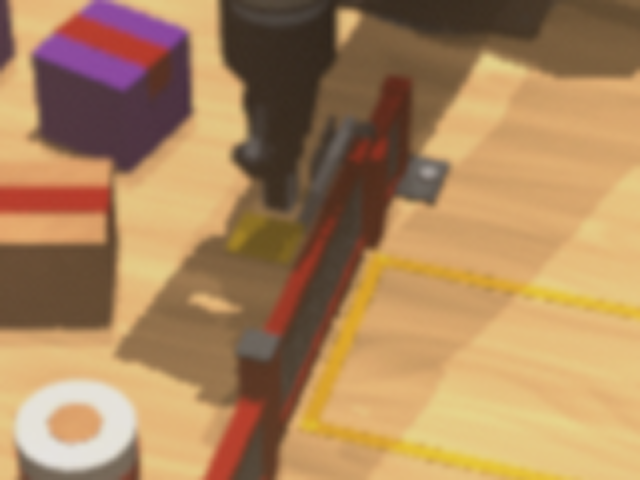

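Emit:
{"fn": "apply_moves", "kwargs": {
  "steps": [
    {"tx": 0,"ty": -1,"tz": 20,"wx": 0,"wy": 0,"wz": 0},
    {"tx": 0,"ty": -1,"tz": 28,"wx": 0,"wy": 0,"wz": 0},
    {"tx": 0,"ty": -1,"tz": 34,"wx": 0,"wy": 0,"wz": 0},
    {"tx": 0,"ty": -1,"tz": 40,"wx": 0,"wy": 0,"wz": 0},
    {"tx": 0,"ty": -1,"tz": 42,"wx": 0,"wy": 0,"wz": 0},
    {"tx": 0,"ty": -1,"tz": 42,"wx": 0,"wy": 0,"wz": 0}
  ]
}}

```text
time: 3.85
eef_pos: [0.5001, 0.0028, 0.2628]
tcp_rot: [1.0, -0.005, 0.0, 0.0]
contact_force: [0.2, -0.6, 1.1]
opening: -0.001
```

Run:
```python
from h import *
from plant import readout, imaging
import cv2
p=fw(.002,-.024);mv(p[0],p[1],.262,-.6)
d=imaging.read_camera("wrist");cv2.imwrite("pics/w2.png",d["img"][:,:,::-1])
```

```text
t 3.85 pos [0.5001 0.0028 0.2628] phi -0.6 F [ 0.2 -0.6  1.1] open -0.0
t mm [-0.1 -0.3  0.8] w [ 0.0004 -0.0009 -0.0001]
```

View pics/w2.png

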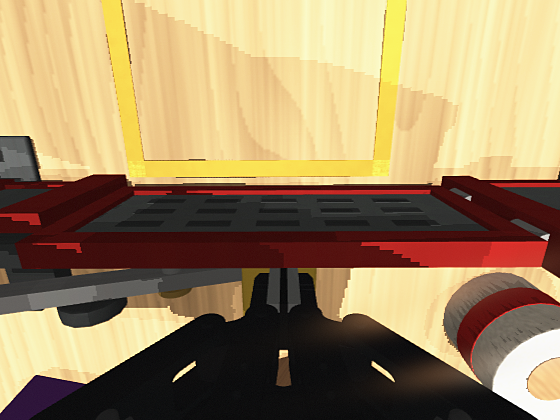

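```bash
cat >> h.py <<'E'
def arc(ths,rad=.118,off=.017,z=.261):
    from plant import readout
    from scipy.spatial.transform import Rotation as Ro
    s=readout.get_state();M=Ro.from_quat(s["tcp_rot"]).as_matrix();p0=np.degrees(np.arctan2(M[1,0],M[0,0]))
    for th in ths:
        t=np.radians(th);c,sn=np.cos(t),np.sin(t)
        r=np.array([-rad,-off]);r=np.array([c*r[0]+sn*r[1],-sn*r[0]+c*r[1]])
        w=np.r_[fw(.12+r[0],r[1]),z]
        print(th,(M.T@(w-s["eef_pos"])*1000).round(1),"wz",round(np.radians(p0+.6+th),3),"world",w.round(3))
E
python3 -c "
from h import *
arc([0,2,4,6,9,12,16,20])"
```

```text
0 [-0.1 -7.2  2. ] wz 0.0 world [0.5   0.01  0.261]
2 [ -0.6 -11.4   2. ] wz 0.035 world [0.5   0.014 0.261]
4 [ -1.  -15.5   2. ] wz 0.07 world [0.499 0.018 0.261]
6 [ -1.2 -19.7   2. ] wz 0.105 world [0.499 0.023 0.261]
9 [ -1.3 -25.9   2. ] wz 0.157 world [0.499 0.029 0.261]
12 [ -1.1 -32.1   2. ] wz 0.209 world [0.499 0.035 0.261]
16 [ -0.2 -40.4   2. ] wz 0.279 world [0.5   0.043 0.261]
20 [  1.2 -48.6   2. ] wz 0.349 world [0.502 0.051 0.261]
```

Emit:
{"fn": "apply_moves", "kwargs": {
  "steps": [
    {"tx": 0,"ty": 0,"tz": 2,"wx": 0,"wy": 0,"wz": 0},
    {"tx": 0,"ty": -4,"tz": 2,"wx": 0,"wy": 0,"wz": 0},
    {"tx": 0,"ty": -7,"tz": 2,"wx": 0,"wy": 0,"wz": 0},
    {"tx": -0.6,"ty": -11.4,"tz": 2,"wx": 0,"wy": 0,"wz": 0.035},
    {"tx": -1,"ty": -15.5,"tz": 2,"wx": 0,"wy": 0,"wz": 0.07},
    {"tx": -1.2,"ty": -20,"tz": 2,"wx": 0,"wy": 0,"wz": 0.105}
  ]
}}

```text
time: 4.5
eef_pos: [0.499, 0.0233, 0.2606]
tcp_rot: [0.998, -0.058, 0.0, 0.0]
contact_force: [0.9, -1.5, 0.5]
opening: -0.001
```

Run:
```python
from h import *
from plant import readout, imaging
import cv2
arc([6,9,12,16,20,25,30,35])
d=imaging.read_camera("wrist");cv2.imwrite("pics/w3.png",d["img"][:,:,::-1])
```

```text
6 [ 0.3  0.8 -0.4] wz -0.002 world [0.499 0.023 0.261]
9 [-0.5 -5.4 -0.4] wz 0.051 world [0.499 0.029 0.261]
12 [ -0.9 -11.6  -0.4] wz 0.103 world [0.499 0.035 0.261]
16 [ -0.9 -20.   -0.4] wz 0.173 world [0.5   0.043 0.261]
20 [ -0.4 -28.3  -0.4] wz 0.243 world [0.502 0.051 0.261]
25 [  1.1 -38.5  -0.4] wz 0.33 world [0.505 0.062 0.261]
30 [  3.4 -48.7  -0.4] wz 0.417 world [0.508 0.071 0.261]
35 [  6.7 -58.6  -0.4] wz 0.505 world [0.512 0.081 0.261]
```

View pics/w3.png

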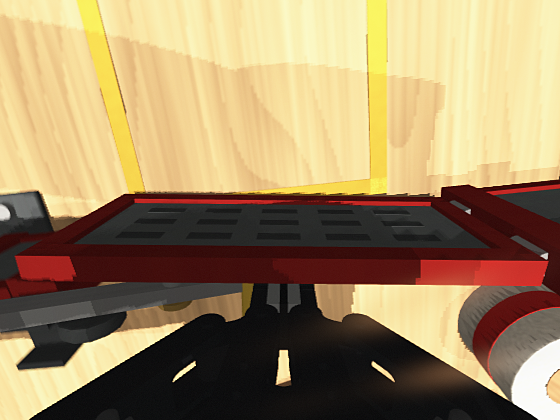

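The gate is moving: the latch post and catch have dropped behind the leaf and the tilted bar is out. I'll carry on along the arc.

Emit:
{"fn": "apply_moves", "kwargs": {
  "steps": [
    {"tx": -0.5,"ty": -5.5,"tz": 0,"wx": 0,"wy": 0,"wz": 0.05},
    {"tx": -0.9,"ty": -11.6,"tz": 0,"wx": 0,"wy": 0,"wz": 0.103},
    {"tx": -0.9,"ty": -20,"tz": 0,"wx": 0,"wy": 0,"wz": 0.173},
    {"tx": -0.4,"ty": -28,"tz": 0,"wx": 0,"wy": 0,"wz": 0.243},
    {"tx": 1,"ty": -38.5,"tz": 0,"wx": 0,"wy": 0,"wz": 0.33},
    {"tx": 3.4,"ty": -48.7,"tz": 0,"wx": 0,"wy": 0,"wz": 0.417},
    {"tx": 6.7,"ty": -58.6,"tz": 0,"wx": 0,"wy": 0,"wz": 0.505}
  ]
}}

```text
time: 5.25
eef_pos: [0.5125, 0.0808, 0.2606]
tcp_rot: [0.952, -0.306, 0.0, 0.0]
contact_force: [1.7, -2.8, 0.6]
opening: 0.004
```

Run:
```python
from h import *
from plant import readout, imaging
import cv2
arc([35,40,45,50,55,60,65,70,75,80,85,90,93])
d=imaging.read_camera("top");cv2.imwrite("pics/t3.png",d["img"][:,:,::-1])
```

```text
35 [ 0.   0.1 -0.4] wz -0.002 world [0.512 0.081 0.261]
40 [ -1.  -10.2  -0.4] wz 0.086 world [0.518 0.09  0.261]
45 [ -1.2 -20.6  -0.4] wz 0.173 world [0.524 0.098 0.261]
50 [ -0.4 -31.   -0.4] wz 0.26 world [0.53  0.106 0.261]
55 [  1.3 -41.3  -0.4] wz 0.347 world [0.538 0.114 0.261]
60 [  3.8 -51.4  -0.4] wz 0.435 world [0.546 0.12  0.261]
65 [  7.2 -61.2  -0.4] wz 0.522 world [0.554 0.126 0.261]
70 [ 11.5 -70.7  -0.4] wz 0.609 world [0.563 0.132 0.261]
75 [ 16.6 -79.8  -0.4] wz 0.696 world [0.572 0.136 0.261]
80 [ 22.4 -88.4  -0.4] wz 0.784 world [0.582 0.14  0.261]
85 [ 29.  -96.4  -0.3] wz 0.871 world [0.592 0.142 0.261]
90 [  36.2 -103.9   -0.3] wz 0.958 world [0.602 0.144 0.261]
93 [  40.9 -108.    -0.3] wz 1.011 world [0.609 0.145 0.261]
```

View pics/t3.png

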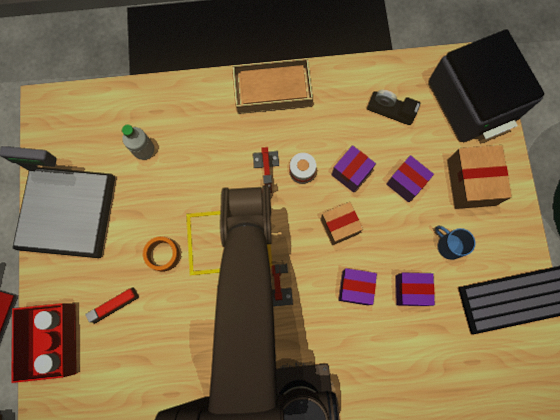

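Emit:
{"fn": "apply_moves", "kwargs": {
  "steps": [
    {"tx": -1,"ty": -10,"tz": 0,"wx": 0,"wy": 0,"wz": 0.086},
    {"tx": -1.2,"ty": -20.6,"tz": 0,"wx": 0,"wy": 0,"wz": 0.173},
    {"tx": -0.4,"ty": -31,"tz": 0,"wx": 0,"wy": 0,"wz": 0.26},
    {"tx": 1.3,"ty": -41.3,"tz": 0,"wx": 0,"wy": 0,"wz": 0.347},
    {"tx": 3.8,"ty": -51.4,"tz": 0,"wx": 0,"wy": 0,"wz": 0.435},
    {"tx": 7.2,"ty": -61.2,"tz": 0,"wx": 0,"wy": 0,"wz": 0.522},
    {"tx": 11.5,"ty": -70.7,"tz": 0,"wx": 0,"wy": 0,"wz": 0.609},
    {"tx": 16.6,"ty": -79.8,"tz": 0,"wx": 0,"wy": 0,"wz": 0.696},
    {"tx": 22.4,"ty": -88.4,"tz": 0,"wx": 0,"wy": 0,"wz": 0.784},
    {"tx": 29,"ty": -96.4,"tz": 0,"wx": 0,"wy": 0,"wz": 0.871},
    {"tx": 36.2,"ty": -104,"tz": 0,"wx": 0,"wy": 0,"wz": 0.958},
    {"tx": 38,"ty": -105.5,"tz": 0,"wx": 0,"wy": 0,"wz": 0.98}
  ]
}}

```text
time: 6.5
eef_pos: [0.6052, 0.1442, 0.2606]
tcp_rot: [-0.697, 0.717, -0.0, 0.0]
contact_force: [0.0, -0.3, 1.7]
opening: 0.001
```

Run:
```python
from h import *
from plant import readout, imaging
import cv2
arc([91,92,93])
d=imaging.read_camera("wrist");cv2.imwrite("pics/w4.png",d["img"][:,:,::-1])
d=imaging.read_camera("scene");cv2.imwrite("pics/s4.png",cv2.resize(d["img"][130:290,190:400,::-1],None,fx=3.5,fy=3.5))
```

```text
91 [-0.1  0.6 -0.4] wz -0.001 world [0.605 0.144 0.261]
92 [-0.4 -1.4 -0.4] wz 0.016 world [0.607 0.145 0.261]
93 [-0.7 -3.5 -0.4] wz 0.034 world [0.609 0.145 0.261]
```

View pics/w4.png

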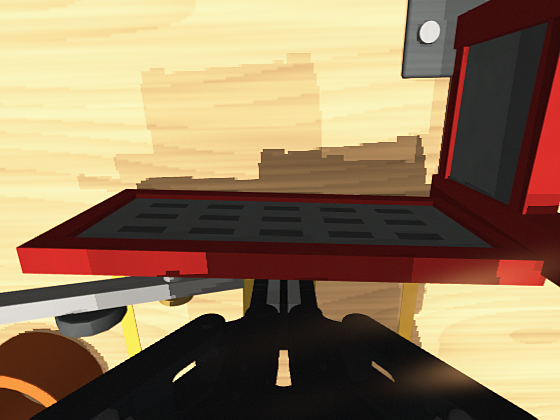

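View pics/s4.png

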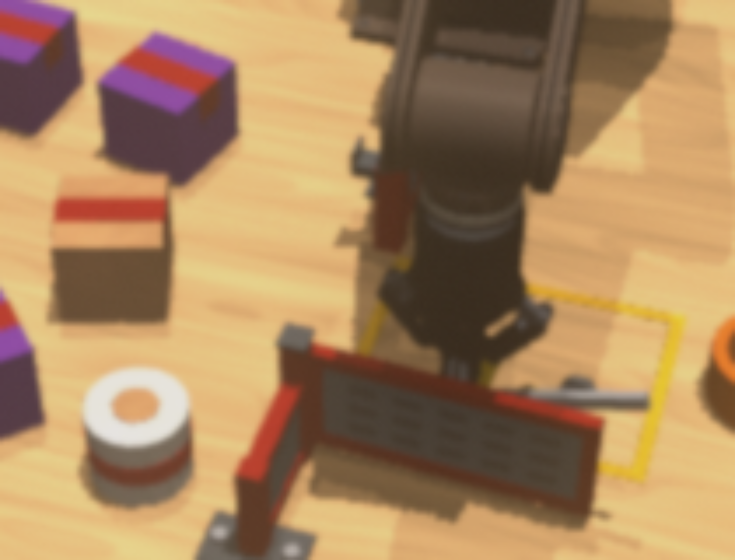

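Emit:
{"fn": "apply_moves", "kwargs": {
  "steps": [
    {"tx": 0,"ty": -3,"tz": 0,"wx": 0,"wy": 0,"wz": 0.025},
    {"tx": 0,"ty": -3,"tz": 0,"wx": 0,"wy": 0,"wz": 0.025},
    {"tx": 0,"ty": 3,"tz": -2,"wx": 0,"wy": 0,"wz": 0.025},
    {"tx": 0,"ty": 5,"tz": -25,"wx": 0,"wy": 0,"wz": 0.025},
    {"tx": 0,"ty": 5,"tz": -75,"wx": 0,"wy": 0,"wz": 0.025},
    {"tx": 0,"ty": 5,"tz": -105,"wx": 0,"wy": 0,"wz": 0.025},
    {"tx": 0,"ty": 5,"tz": -105,"wx": 0,"wy": 0,"wz": 0.025},
    {"tx": 0,"ty": 5,"tz": -105,"wx": 0,"wy": 0,"wz": 0.025}
  ]
}}

```text
time: 7.4
eef_pos: [0.599, 0.1444, 0.3661]
tcp_rot: [-0.688, 0.726, -0.0, 0.001]
contact_force: [-0.1, 0.1, -0.2]
opening: 0.004
```

```bash
python3 -c "
from h import *
mv(.515,-.25,.36,19)"
```

```text
t 7.4 pos [0.599  0.1444 0.3661] phi -93.11 F [-0.1  0.1 -0.2] open 0.0
t mm [398.4  62.5   5.9] w [-1.1000e-03 -8.0000e-04 -1.9567e+00]
```

Emit:
{"fn": "apply_moves", "kwargs": {
  "steps": [
    {"tx": 398,"ty": 62,"tz": 6,"wx": 0,"wy": 0,"wz": -1.957},
    {"tx": 398,"ty": 62,"tz": 6,"wx": 0,"wy": 0,"wz": -1.957},
    {"tx": 398,"ty": 62,"tz": 6,"wx": 0,"wy": 0,"wz": -1.957},
    {"tx": 398,"ty": 62,"tz": 6,"wx": 0,"wy": 0,"wz": -1.957},
    {"tx": 398,"ty": 62,"tz": 6,"wx": 0,"wy": 0,"wz": -1.957},
    {"tx": 398,"ty": 62,"tz": 6,"wx": 0,"wy": 0,"wz": -1.957},
    {"tx": 398,"ty": 62,"tz": 6,"wx": 0,"wy": 0,"wz": -1.957},
    {"tx": 398,"ty": 62,"tz": 6,"wx": 0,"wy": 0,"wz": -1.957},
    {"tx": 398,"ty": 62,"tz": 6,"wx": 0,"wy": 0,"wz": -1.957},
    {"tx": 398,"ty": 62,"tz": 6,"wx": 0,"wy": 0,"wz": -1.957},
    {"tx": 398,"ty": 62,"tz": 6,"wx": 0,"wy": 0,"wz": -1.957},
    {"tx": 398,"ty": 62,"tz": 6,"wx": 0,"wy": 0,"wz": -1.957}
  ],
  "hand": 0.65
}}

```text
time: 8.6
eef_pos: [0.5149, -0.2497, 0.3564]
tcp_rot: [0.999, 0.046, -0.002, -0.002]
contact_force: [0.7, 0.6, -0.0]
opening: 0.653
```

Emit:
{"fn": "apply_moves", "kwargs": {
  "steps": [
    {"tx": 0,"ty": 0,"tz": 0,"wx": 0,"wy": 0,"wz": -0.15},
    {"tx": 0,"ty": 0,"tz": 0,"wx": 0,"wy": 0,"wz": -0.15},
    {"tx": 0,"ty": 0,"tz": 0,"wx": 0,"wy": 0,"wz": -0.15}
  ]
}}

```text
time: 8.9
eef_pos: [0.5154, -0.2493, 0.3576]
tcp_rot: [0.993, 0.117, -0.001, -0.001]
contact_force: [-0.4, -0.0, 0.5]
opening: 0.648
```

Run:
```python
from h import *
from plant import readout, imaging
import cv2
mv(.515,-.25,.36,19)
d=imaging.read_camera("wrist");cv2.imwrite("pics/w5.png",d["img"][:,:,::-1])
d=imaging.read_camera("top");cv2.imwrite("pics/t5.png",d["img"][:,:,::-1])
```

```text
t 8.9 pos [ 0.5154 -0.2493  0.3576] phi 13.4 F [-0.4 -0.   0.5] open 0.65
t mm [-0.6  0.5 -2.4] w [-0.0028  0.002  -0.0977]
```

View pics/w5.png

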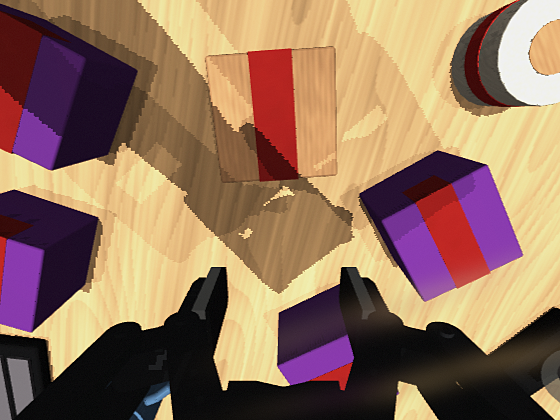

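View pics/t5.png

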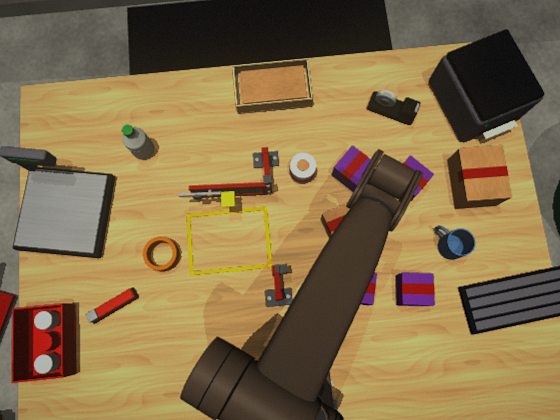

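```bash
cat >> h.py <<'E'
def wun(uv,z,s):
    from scipy.spatial.transform import Rotation as Ro
    T=np.array([[9.99999892e-01,4.62731280e-04,-3.72956682e-05,-2.98560280e-04],[-4.25672888e-04,9.46033331e-01,3.24069060e-01,-8.29328473e-02],[1.85239836e-04,-3.24069009e-01,9.46033426e-01,2.99361493e-02]])
    f=210/np.tan(np.radians(66.57089278/2));R=Ro.from_quat(s["tcp_rot"]).as_matrix()
    o=s["eef_pos"]+R@T[:,3];d=R@T[:,:3]@np.array([(uv[0]-283.199)/f,(uv[1]-213.421)/f,1]);return o+d*(z-o[2])/d[2]
E
python3 - <<'E'
from h import *
from plant import readout
s=readout.get_state()
c=np.array([wun(u,.085,s) for u in[(206,56),(334,46),(337,174),(222,182)]]);print(c.round(4),c.mean(0).round(4))
print([np.degrees(np.arctan2(*(c[b]-c[a])[1::-1])).round(1) for a,b in[(0,1),(3,2),(3,0),(2,1)]],[np.linalg.norm(c[a]-c[a-1]).round(4) for a in range(4)])
print("purpleR",[wun(u,.085,s).round(3) for u in[(383,220),(488,165),(522,250),(425,300)]])
print("purpleR front bottom",wun((360,195),0,s).round(3),wun((437,150),0,s).round(3), "mid top corners",[wun(u,.085,s).round(3) for u in[(278,352),(340,320)]],"base",[wun(u,0,s).round(3) for u in[(278,310),(340,285)]])
print("purpleL2",[wun(u,.085,s).round(3) for u in[(47,248)]],[wun(u,0,s).round(3) for u in[(98,218)]])
E
```

```text
[[ 0.4366 -0.1507  0.085 ]
 [ 0.5206 -0.1242  0.085 ]
 [ 0.548  -0.2088  0.085 ]
 [ 0.4627 -0.2357  0.085 ]] [ 0.492  -0.1798  0.085 ]
[np.float64(17.5), np.float64(17.6), np.float64(107.1), np.float64(107.9)] [np.float64(0.089), np.float64(0.0881), np.float64(0.0889), np.float64(0.0894)]
purpleR [array([ 0.595, -0.236,  0.085]), array([ 0.658, -0.175,  0.085]), array([ 0.717, -0.234,  0.085]), array([ 0.656, -0.299,  0.085])]
purpleR front bottom [ 0.596 -0.239  0.   ] [ 0.658 -0.175  0.   ] mid top corners [array([ 0.543, -0.385,  0.085]), array([ 0.589, -0.337,  0.085])] base [array([ 0.544, -0.399,  0.   ]), array([ 0.607, -0.349,  0.   ])]
purpleL2 [array([ 0.33 , -0.326,  0.085])] [array([ 0.326, -0.33 ,  0.   ])]
```

```bash
python3 -c "
from h import *
mv(.5145,-.2525,.203,17.5)"
```

```text
t 9.0 pos [ 0.5157 -0.2495  0.3585] phi 13.46 F [-1.  -0.1 -0.3] open 0.65
t mm [ -1.6   2.9 155.5] w [-0.0014  0.0011 -0.0704]
```

Emit:
{"fn": "apply_moves", "kwargs": {
  "steps": [
    {"tx": -1.6,"ty": 3,"tz": 40,"wx": 0,"wy": 0,"wz": -0.07},
    {"tx": -1.6,"ty": 3,"tz": 80,"wx": 0,"wy": 0,"wz": -0.07},
    {"tx": -1.6,"ty": 3,"tz": 120,"wx": 0,"wy": 0,"wz": -0.07},
    {"tx": -1.6,"ty": 3,"tz": 150,"wx": 0,"wy": 0,"wz": -0.07},
    {"tx": -1.6,"ty": 3,"tz": 155,"wx": 0,"wy": 0,"wz": -0.07},
    {"tx": -1.6,"ty": 3,"tz": 155,"wx": 0,"wy": 0,"wz": -0.07}
  ]
}}

```text
time: 9.6
eef_pos: [0.5148, -0.2528, 0.2037]
tcp_rot: [0.988, 0.153, -0.001, -0.001]
contact_force: [-0.5, 0.5, -0.1]
opening: 0.648
```

Run:
```python
from h import *
from plant import readout, imaging
import cv2
mv(.5145,-.2525,.203,17.5)
d=imaging.read_camera("wrist");cv2.imwrite("pics/w6.png",d["img"][:,:,::-1])
```

```text
t 9.6 pos [ 0.5148 -0.2528  0.2037] phi 17.54 F [-0.5  0.5 -0.1] open 0.65
t mm [-0.2 -0.4  0.7] w [-0.0019  0.0013  0.0008]
```

View pics/w6.png

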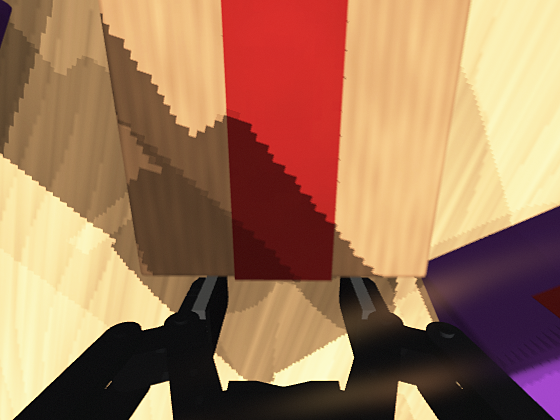

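```bash
cat >> h.py <<'E'
def push(wps,d=.057,z=.203):
    from plant import readout
    from scipy.spatial.transform import Rotation as Ro
    s=readout.get_state();M=Ro.from_quat(s["tcp_rot"]).as_matrix();p0=np.degrees(np.arctan2(M[1,0],M[0,0]))
    print("t",s["time"],"phi",p0.round(2),s["eef_pos"].round(4),s["contact_force"].round(1))
    for x,y,yaw in wps:
        a=np.radians(yaw);w=np.array([x+d*np.sin(a),y-d*np.cos(a),z])
        print((x,y,yaw),(M.T@(w-s["eef_pos"])*1000).round(1),"wz",round(np.radians(p0-yaw),3))
E
python3 -c "
from h import *
print(fw(-.018,.12))
push([(.4955,-.192,17.5),(.491,-.178,17.5),(.4873,-.166,17.5),(.4835,-.154,17.5),(.481,-.142,16),(.479,-.130,14),(.478,-.118,12),(.478,-.106,10),(.478,-.094,8),(.478,-.082,6),(.478,-.07,4)])"
```

```text
[0.48150088 0.147274  ]
t 9.65 phi 17.55 [ 0.5155 -0.2533  0.2054] [ 0.1 -0.8 -0.1]
(0.4955, -0.192, 17.5) [-0.6 -7.5  2.4] wz 0.001
(0.491, -0.178, 17.5) [ -0.7 -22.2   2.4] wz 0.001
(0.4873, -0.166, 17.5) [ -0.6 -34.7   2.4] wz 0.001
(0.4835, -0.154, 17.5) [ -0.6 -47.3   2.3] wz 0.001
(0.481, -0.142, 16) [ -0.9 -59.5   2.3] wz 0.027
(0.479, -0.13, 14) [ -1.1 -71.7   2.3] wz 0.062
(0.478, -0.118, 12) [ -0.5 -83.6   2.3] wz 0.097
(0.478, -0.106, 10) [  1.2 -95.2   2.3] wz 0.132
(0.478, -0.094, 8) [   2.8 -107.     2.3] wz 0.167
(0.478, -0.082, 6) [   4.5 -118.8    2.3] wz 0.202
(0.478, -0.07, 4) [   6.2 -130.6    2.3] wz 0.237
```

Emit:
{"fn": "apply_moves", "kwargs": {
  "steps": [
    {"tx": 0,"ty": -8,"tz": 0,"wx": 0,"wy": 0,"wz": 0},
    {"tx": 0,"ty": -16,"tz": 0,"wx": 0,"wy": 0,"wz": 0},
    {"tx": 0,"ty": -24,"tz": 0,"wx": 0,"wy": 0,"wz": 0},
    {"tx": 0,"ty": -34,"tz": 0,"wx": 0,"wy": 0,"wz": 0},
    {"tx": 0,"ty": -46,"tz": 0,"wx": 0,"wy": 0,"wz": 0}
  ]
}}

```text
time: 10.15
eef_pos: [0.5014, -0.209, 0.2058]
tcp_rot: [0.988, 0.153, 0.001, 0.001]
contact_force: [1.7, -2.8, 1.8]
opening: 0.647
```

Run:
```python
from h import *
from plant import readout, imaging
import cv2
push([(.481,-.142,16),(.479,-.130,14),(.478,-.118,12),(.478,-.106,10),(.478,-.094,8),(.478,-.082,6),(.478,-.07,4)])
d=imaging.read_camera("wrist");cv2.imwrite("pics/w7.png",d["img"][:,:,::-1])
```

```text
t 10.15 phi 17.58 [ 0.5014 -0.209   0.2058] [ 1.7 -2.8  1.8]
(0.481, -0.142, 16) [ -0.8 -13.1   2.7] wz 0.028
(0.479, -0.13, 14) [ -1.1 -25.2   2.7] wz 0.063
(0.478, -0.118, 12) [ -0.4 -37.1   2.7] wz 0.097
(0.478, -0.106, 10) [  1.2 -48.8   2.6] wz 0.132
(0.478, -0.094, 8) [  2.9 -60.5   2.6] wz 0.167
(0.478, -0.082, 6) [  4.6 -72.3   2.6] wz 0.202
(0.478, -0.07, 4) [  6.2 -84.2   2.5] wz 0.237
```

View pics/w7.png

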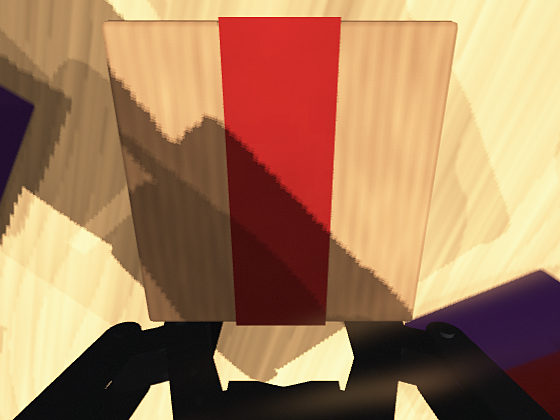

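Run:
```python
from h import *
from plant import readout
s=readout.get_state()
c=np.array([wun(u,.085,s) for u in[(105,22),(457,22),(413,321),(150,321)]]);m=c.mean(0);print(m.round(4),np.linalg.norm(m[:2]-s["eef_pos"][:2]),[np.degrees(np.arctan2(*(c[b]-c[a])[1::-1])).round(1) for a,b in[(0,1),(3,2)]],[np.linalg.norm(c[a]-c[a-1]).round(4) for a in range(4)])
```

```text
[ 0.4821 -0.1519  0.085 ] 0.0581309756698442 [np.float64(17.6), np.float64(17.7)] [np.float64(0.0881), np.float64(0.0869), np.float64(0.0881), np.float64(0.0883)]
```

Emit:
{"fn": "apply_moves", "kwargs": {
  "steps": [
    {"tx": -0.8,"ty": -12,"tz": 0,"wx": 0,"wy": 0,"wz": 0.028},
    {"tx": -1,"ty": -24,"tz": 0,"wx": 0,"wy": 0,"wz": 0.063},
    {"tx": -0.4,"ty": -36,"tz": 0,"wx": 0,"wy": 0,"wz": 0.097},
    {"tx": 1.2,"ty": -48,"tz": 0,"wx": 0,"wy": 0,"wz": 0.132},
    {"tx": 3,"ty": -60,"tz": 0,"wx": 0,"wy": 0,"wz": 0.167},
    {"tx": 4.6,"ty": -72,"tz": 0,"wx": 0,"wy": 0,"wz": 0.202},
    {"tx": 6.2,"ty": -84,"tz": 0,"wx": 0,"wy": 0,"wz": 0.237},
    {"tx": 6.2,"ty": -84,"tz": 0,"wx": 0,"wy": 0,"wz": 0.237}
  ]
}}

```text
time: 11.0
eef_pos: [0.4807, -0.1255, 0.2038]
tcp_rot: [0.999, 0.036, -0.001, -0.001]
contact_force: [0.2, 0.3, -0.5]
opening: 0.654
```

Run:
```python
from h import *
from plant import readout, imaging
import cv2
push([(.478,-.07,4),(.478,-.058,2),(.478,-.046,0.5),(.478,-.034,-.6),(.479,0,-.6),(.48,.05,-.6),(.48,.1,-.6),(.481,.147,-.6)],d=.058)
d=imaging.read_camera("wrist");cv2.imwrite("pics/w8.png",d["img"][:,:,::-1])
d=imaging.read_camera("scene");cv2.imwrite("pics/s8.png",cv2.resize(d["img"][130:290,190:400,::-1],None,fx=3.5,fy=3.5))
```

```text
t 11.0 phi 4.09 [ 0.4807 -0.1255  0.2038] [ 0.2  0.3 -0.5]
(0.478, -0.07, 4) [1.2 2.4 0.8] wz 0.001
(0.478, -0.058, 2) [ 0.  -9.6  0.8] wz 0.036
(0.478, -0.046, 0.5) [ -0.6 -21.6   0.9] wz 0.063
(0.478, -0.034, -0.6) [ -0.9 -33.7   0.9] wz 0.082
(0.479, 0, -0.6) [  2.5 -67.5   1. ] wz 0.082
(0.48, 0.05, -0.6) [   7.1 -117.3    1.1] wz 0.082
(0.48, 0.1, -0.6) [  10.6 -167.2    1.2] wz 0.082
(0.481, 0.147, -0.6) [  15.  -214.     1.3] wz 0.082
```

View pics/w8.png

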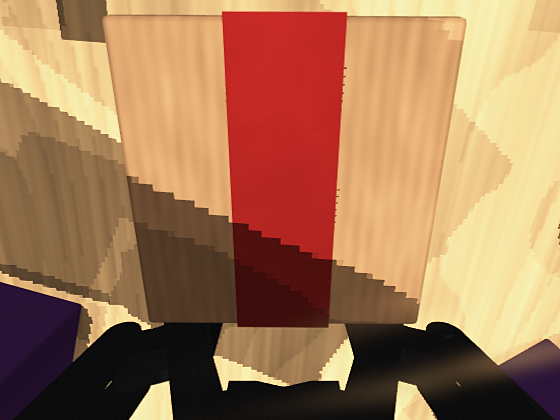

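View pics/s8.png

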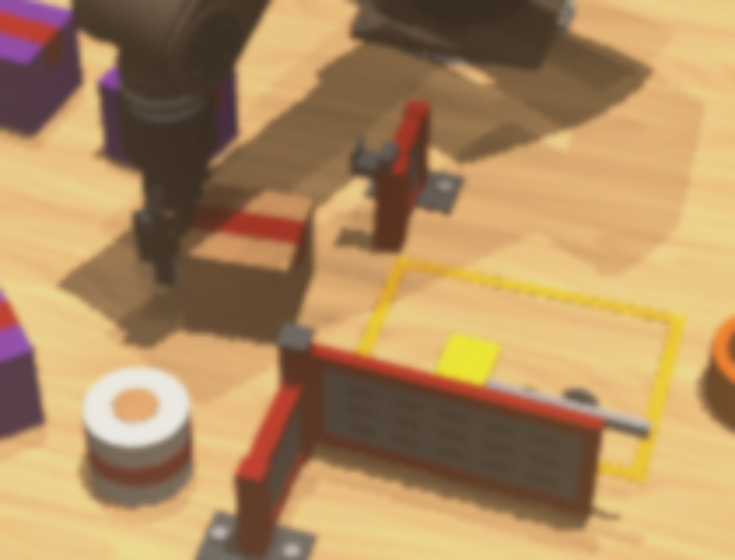

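Emit:
{"fn": "apply_moves", "kwargs": {
  "steps": [
    {"tx": 0,"ty": -10,"tz": 0,"wx": 0,"wy": 0,"wz": 0.036},
    {"tx": -0.6,"ty": -21,"tz": 0,"wx": 0,"wy": 0,"wz": 0.063},
    {"tx": -0.9,"ty": -33,"tz": 0,"wx": 0,"wy": 0,"wz": 0.082},
    {"tx": 0,"ty": -45,"tz": 0,"wx": 0,"wy": 0,"wz": 0.082},
    {"tx": 1,"ty": -57,"tz": 0,"wx": 0,"wy": 0,"wz": 0.082},
    {"tx": 2,"ty": -69,"tz": 0,"wx": 0,"wy": 0,"wz": 0.082},
    {"tx": 3,"ty": -81,"tz": 0,"wx": 0,"wy": 0,"wz": 0.082},
    {"tx": 4,"ty": -93,"tz": 0,"wx": 0,"wy": 0,"wz": 0.082},
    {"tx": 5,"ty": -105,"tz": 0,"wx": 0,"wy": 0,"wz": 0.082},
    {"tx": 5,"ty": -105,"tz": 0,"wx": 0,"wy": 0,"wz": 0.082}
  ]
}}

```text
time: 12.1
eef_pos: [0.479, -0.0204, 0.2043]
tcp_rot: [1.0, -0.005, -0.001, -0.001]
contact_force: [-0.1, -0.5, -0.3]
opening: 0.652
```

Run:
```python
from h import *
from plant import readout, imaging
import cv2
push([(.48,.05,-.6),(.48,.1,-.6),(.48,.14,-.6)],d=.058)
d=imaging.read_camera("wrist");cv2.imwrite("pics/w9.png",d["img"][:,:,::-1])
d=imaging.read_camera("scene");cv2.imwrite("pics/s9.png",cv2.resize(d["img"][130:290,190:400,::-1],None,fx=3.5,fy=3.5))
```

```text
t 12.1 phi -0.6 [ 0.479  -0.0204  0.2043] [-0.1 -0.5 -0.3]
(0.48, 0.05, -0.6) [  0.3 -12.4   1.3] wz -0.0
(0.48, 0.1, -0.6) [ -0.3 -62.4   1.3] wz -0.0
(0.48, 0.14, -0.6) [  -0.7 -102.4    1.4] wz -0.0
```

View pics/w9.png

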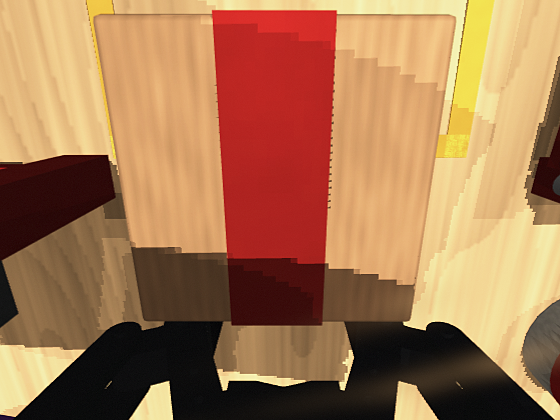

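View pics/s9.png

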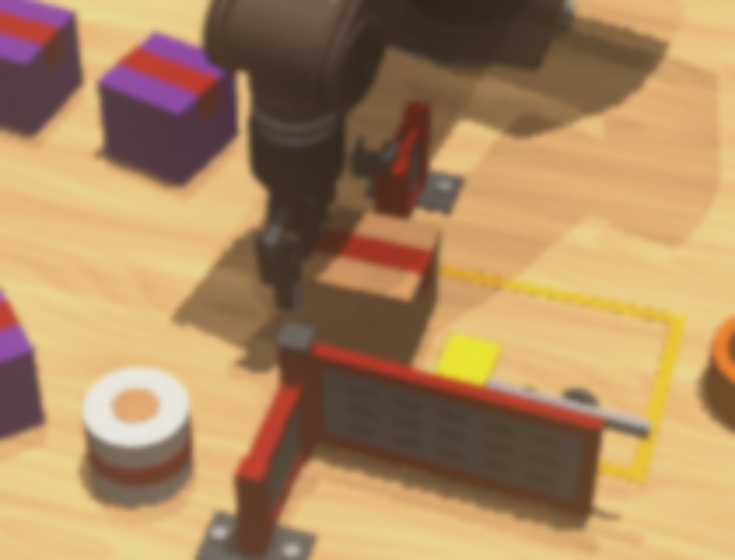

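Emit:
{"fn": "apply_moves", "kwargs": {
  "steps": [
    {"tx": 0,"ty": -12,"tz": 0,"wx": 0,"wy": 0,"wz": 0},
    {"tx": 0,"ty": -24,"tz": 0,"wx": 0,"wy": 0,"wz": 0},
    {"tx": 0,"ty": -36,"tz": 0,"wx": 0,"wy": 0,"wz": 0},
    {"tx": 0,"ty": -48,"tz": 0,"wx": 0,"wy": 0,"wz": 0},
    {"tx": 0,"ty": -60,"tz": 0,"wx": 0,"wy": 0,"wz": 0},
    {"tx": 0,"ty": -72,"tz": 0,"wx": 0,"wy": 0,"wz": 0},
    {"tx": 0,"ty": -84,"tz": 0,"wx": 0,"wy": 0,"wz": 0},
    {"tx": 0,"ty": -94,"tz": 0,"wx": 0,"wy": 0,"wz": 0},
    {"tx": 0,"ty": -100,"tz": 0,"wx": 0,"wy": 0,"wz": 0},
    {"tx": 0,"ty": -102,"tz": 0,"wx": 0,"wy": 0,"wz": 0},
    {"tx": 0,"ty": -102,"tz": 0,"wx": 0,"wy": 0,"wz": 0}
  ]
}}

```text
time: 13.3
eef_pos: [0.4805, 0.0803, 0.2045]
tcp_rot: [1.0, -0.006, -0.0, -0.0]
contact_force: [-0.3, -1.0, -0.3]
opening: 0.652
```

Emit:
{"fn": "apply_moves", "kwargs": {
  "steps": [
    {"tx": 0,"ty": 5,"tz": 0,"wx": 0,"wy": 0,"wz": 0},
    {"tx": 0,"ty": 15,"tz": 0,"wx": 0,"wy": 0,"wz": 0},
    {"tx": 0,"ty": 30,"tz": 0,"wx": 0,"wy": 0,"wz": 0},
    {"tx": 0,"ty": 45,"tz": -20,"wx": 0,"wy": 0,"wz": 0},
    {"tx": 0,"ty": 60,"tz": -60,"wx": 0,"wy": 0,"wz": 0},
    {"tx": 0,"ty": 90,"tz": -100,"wx": 0,"wy": 0,"wz": 0},
    {"tx": 0,"ty": 130,"tz": -130,"wx": 0,"wy": 0,"wz": 0},
    {"tx": 0,"ty": 170,"tz": -150,"wx": 0,"wy": 0,"wz": 0},
    {"tx": 0,"ty": 210,"tz": -170,"wx": 0,"wy": 0,"wz": 0},
    {"tx": 0,"ty": 250,"tz": -180,"wx": 0,"wy": 0,"wz": 0},
    {"tx": 0,"ty": 280,"tz": -180,"wx": 0,"wy": 0,"wz": 0},
    {"tx": 0,"ty": 280,"tz": -180,"wx": 0,"wy": 0,"wz": 0}
  ]
}}

```text
time: 14.5
eef_pos: [0.4765, -0.2041, 0.3853]
tcp_rot: [1.0, -0.009, 0.001, 0.001]
contact_force: [0.2, 0.8, -0.2]
opening: 0.65
```

Run:
```python
from h import *
from plant import readout, imaging
import cv2
mv(.48,-.3,.4,-.6)
d=imaging.read_camera("top");cv2.imwrite("pics/t10.png",d["img"][:,:,::-1]);cv2.imwrite("pics/t10z.png",cv2.resize(d["img"][135:315,180:400,::-1],None,fx=3.3,fy=3.3,interpolation=2))
d=imaging.read_camera("scene");cv2.imwrite("pics/s10.png",d["img"][:,:,::-1])
```

```text
t 14.5 pos [ 0.4765 -0.2041  0.3853] phi -1.01 F [ 0.2  0.8 -0.2] open 0.65
t mm [  5.2  95.9 -14.6] w [ 0.0016 -0.0014 -0.0071]
```

View pics/t10z.png

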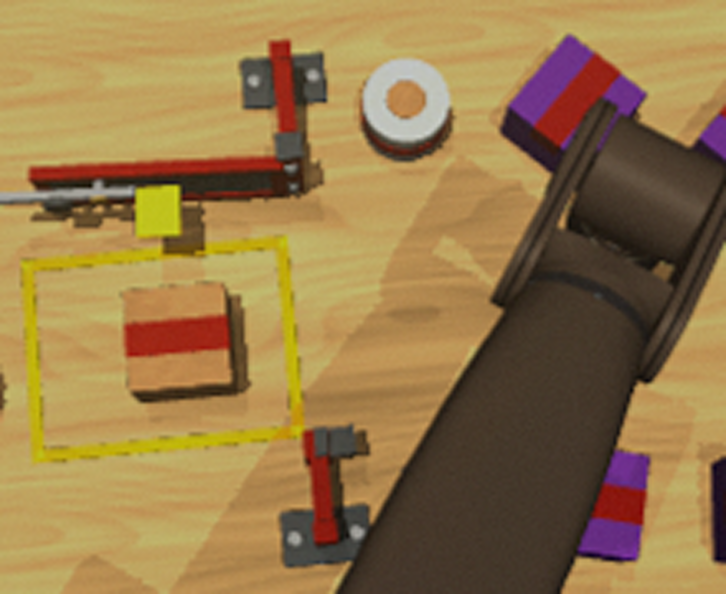

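View pics/s10.png

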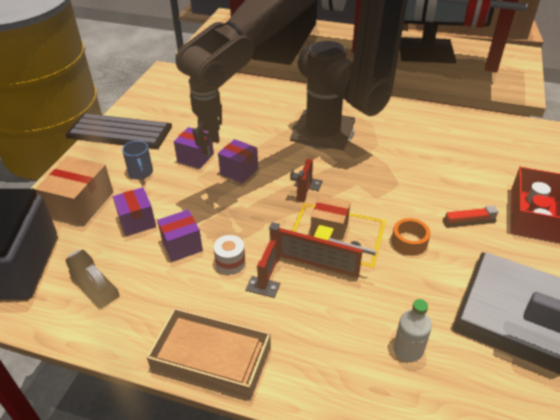

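Run:
```python
import cv2,numpy as np
from h import *
c=[unproj("top",tz(a,b),.085) for a,b in[(124,292),(225,284),(231,376),(130,390)]];print(np.mean(c,0))
a=cv2.imread("pics/top0.png").astype(int);b=cv2.imread("pics/t10.png").astype(int);d=abs(a-b).sum(2)
for n,(u,v) in dict(tape=(158,253),label=(303,167),mug=(455,242),stapler=(112,305)).items():print(n,d[v-22:v+22,u-25:u+25].mean())
from plant import ctrl;print(ctrl.sign_off())
```

```text
[0.4796102  0.13730279 0.085     ]
tape 4.609545454545454
label 5.649545454545454
mug 22.665
stapler 4.735454545454545
the job is handed in; nothing more can be done
None
```

The gate is open and the carton stands upright in the yellow-lined bay. I handed the job in at about 14.6 s of the 61 s allowed.

**What I did:**
- I pressed the thumb piece about 13–14 mm with the shut fingers. I then pushed the leaf round to about 93°, going by the arm's position, and lifted clear.
- I slid the carton through the gateway with the half-open fingers flat against its rear face, straightening it from about 17.5° to square on the way.
- I backed the arm off to the waiting side before handing in.

**Last checks:**
- **Carton:** its centre measured (0.480, 0.137), which is about x = -20, y = 110 mm in the fence frame. It is wholly past the fence and well inside the lines.
- **Gate:** the top and scene pictures show it still wide open.
- **Bystanders:** comparing the first and last top pictures, the tape roll, label roll and stapler had not changed. The mug's patch did differ, most likely because the arm's shadow changed there. In the scene picture the mug looks to be in the same place.
- **Forces:** every force reading at the end of a move stayed below about 4 N.
- **Refused calls:** my first move call and a short hold were refused for missing turn values, and nothing moved.

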